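# Raise the roller arm of a belt feeder

### The job

Open the belt feeder for cleaning: with closed fingers, push the handle bar of the hold-down arm with the one wide roller up and over past its balance point, so that the arm stays raised by itself, then move clear of it. Only push, do not grip the arm; leave the other arm, the one with two narrow wheels, down on the belt, and leave the loose things lying around where they are.

Things in the scene. Friction and masses are not known exactly. Their poses are not given: they have to be found in the camera images.
- roller_arm_bar (a point): centre of the roller arm's handle bar at its free end nearest the robot, 184 mm above the table when down: a level bar parallel to the hinge with a black sleeve, 18 mm thick, 80 mm long, that turns freely on it. Axes turn with the arm: x along the arm to the hinge 200 mm away (down: sloping 0.38 rad below level), y along the bar, z to the arm's upper side. 9 mm side rods join it at y = +-46 mm.
- roller_arm_hinge (a point): hinge centre of the roller arm (the arm with ONE white roller 42 mm across, 74 mm wide, filling the space between its side rods, 110 mm from the hinge and 64 mm below the rods). 110 mm above the table, beyond the belt; the hinge line is level and the arm swings about it. The space in front of and under the bar is open.
- roller_arm_weight (a point): centre of the roller arm's counterweight, a dark steel cylinder 42 mm across and 80 mm long, on stalks 58 mm from the hinge, above it; it swings with the arm.
- roller_arm (a joint): angle, rad: 0 = down, roller on the belt; grows as the bar goes up and over away from the robot, to a stop at 1.2. Balances at 0.61 to 0.67: below that it falls back; beyond it the damped weight carries it to the stop in about 2 s and holds it there. To start it, push the bar level towards the hinge with 3 to 5 N, less near balance; as it swings the bar climbs about 110 mm, so follow its arc.
- wheel_arm_bar (a point): centre of the handle bar of the wheel arm: same arm, sleeved bar and counterweight, but with TWO narrow white wheels, 42 mm across and 12 mm wide, with a gap between them. Same axes as the other bar. Not to be moved.
- wheel_arm (a joint): angle of the wheel arm in rad, same mechanism: 0 = down. It must stay down.
- feeder: white belt feeder, a fixed bench machine 270 mm (its x) by 524 mm (its y), origin on the table under its middle; black belt 70 mm above the table, end cheeks 100 mm high. Both hinges stand 90 mm behind its middle (its +x); one arm is left and one right, either way round, 200 to 250 mm apart.
- spare_wheel: loose white plastic wheel lying flat on the belt between the two arms, 40 mm across, 24 mm high; origin under its middle. Leave it.
- glue_bottle: white bottle with black cap, 66 mm across, 170 mm high, on the table to the robot's right of the feeder; origin under its middle. Leave it.
- screwdriver: screwdriver lying on the belt along the feeder's left end; origin on it near its middle, its x along the tool. Leave it.
- wrench: open-ended wrench lying on the belt along the feeder's right end; origin on it near its middle, its x along the tool. Leave it.
- tape_roll: cardboard tape core, 90 mm across, 24 mm high, flat on the table to the right; origin under its middle. Leave it.
- card_stack: stack of cut card, 150 x 100 x 40 mm, on the table to the left of the feeder; origin under its middle. Leave it.
- mug: white mug, 80 mm across, 90 mm high, on the table to the left; origin under its middle. Leave it.

How it is judged:
On the way:
1. the roller arm is raised past its balance point (value of joint roller_arm above 0.7 rad), for 0.1 s.
At the end, for the whole second after the job is handed in: The roller arm stands raised at rest by itself (joint above 1.1 rad, slower than 0.1 rad/s), the wheel arm is down (joint below 0.05 rad) and every loose thing is within 25 mm of where it started (value of joint roller_arm above 1.1 rad and velocity of joint roller_arm between -0.1 and 0.1 rad/s and value of joint wheel_arm below 0.05 rad and distance of each of spare_wheel, glue_bottle, screwdriver, wrench, tape_roll, card_stack, mug from where it was at the start of the episode below 0.025 m); the robot touches nothing.
It fails at once if the wheel arm is raised (over 0.15 rad) (value of joint wheel_arm above 0.15 rad).
It fails at once if the roller arm's bar, rod or counterweight is taken between the fingers (grasp point within about 1 cm of its axis) ((x of the grasp point in the frame of roller_arm_bar between -0.013 and 0.013 m and z of the grasp point in the frame of roller_arm_bar between -0.013 and 0.013 m and y of the grasp point in the frame of roller_arm_bar between -0.052 and 0.052 m) or distance between the grasp point and roller_arm_weight below 0.018 m or (y of the grasp point in the frame of roller_arm_bar between -0.055 and -0.037 m and z of the grasp point in the frame of roller_arm_bar between -0.009 and 0.009 m and x of the grasp point in the frame of roller_arm_bar between 0.01 and 0.18 m) or (y of the grasp point in the frame of roller_arm_bar between 0.037 and 0.055 m and z of the grasp point in the frame of roller_arm_bar between -0.009 and 0.009 m and x of the grasp point in the frame of roller_arm_bar between 0.01 and 0.18 m)).
It fails at once if a loose thing is lifted, carried or knocked more than 40 mm away (distance of any of spare_wheel, glue_bottle, screwdriver, wrench, tape_roll, card_stack, mug from where it was at the start of the episode above 0.04 m).
It also fails if it takes over 35 s, if anything falls off the work surface, if the arm or the gripper's body presses on something with over 40 N, if the wrist force passes 120 N, or if a joint passes its speed limit or range.

### The arm

A 6-joint arm with a two-finger parallel gripper is mounted at the origin on the work surface. World frame = base frame: x ahead of the robot, y to its left, z up, the work surface at z = 0. Lengths are in m, angles in rad, forces in N, time in s.
With the tool pointing down it reaches from about 0.3 to 0.775 m from the base axis. Payload 14.6 kg.
Tool frame: the origin (TCP) lies on the mounting face of the last link; the fingertips stand 199 mm ahead of it and the grasp point (between the pads) lies 180 mm ahead of it; y points along the fingers, z is the direction in which the jaws open and shut, and the axes are right-handed (so a half turn about y gives the same grasp; the last joint's range is limited). The gripper opens to 94 mm and grips with 3 to 60 N. Pads are 16 mm wide; open, the fingers measure 119 mm over their backs; the gripper's body (75 mm by 177 mm) begins 78 mm behind the grasp point.
Start: joints at [1.103, 0.3, 1.521, -0, 1.321, -0.067], TCP at [0.215, 0.506, 0.405] pointing down, gripper open.
Joint ranges: [-3.03, 3.03], [-0.79, 2.21], [0.23, 2.52], [-1.04, 4.18], [0, 3.07], [-2.55, 2.55]. Speed limits (rad/s): [2.22, 2.22, 2.57, 3.14, 3.14, 3.14].

### API

Orientations are given as a unit quaternion [w, x, y, z].
In Python, from workcell import * gives the robot as it stands.
- The arm moves only by the tool carry_out, never from a script. Its argument "moves" is text: rows parted by semicolons, each of 5 numbers parted by spaces: the opening, from -1 (shut) to 1 (fully open), then the shift along the tool's x, y, z in m, then the turn about the tool's y in degrees. A call has 1 to 20 rows; each row is the pose to reach, as a shift and turn from the pose commanded when the call began, along the tool's axes at that moment; what a row does not reach only later rows make up. A row lasts 1/12 s, in which the tool goes at most 41.7 mm and 7.16 degrees, less where a joint would pass 70% of its speed; a pose out of reach is approached as far as the arm can. A call with a gripper value outside its range is refused whole. The fingers move at their own pace and stop on an object; "squeeze" is the grip in N (left out, the last holds). Time passes only in rows, so rows that repeat a pose let the fingers close. It gives the time, the measured TCP pose, the force and the opening at its end, in the units of the state.
- observe(): the state, without advancing time (a new reading comes with each control period).
- snapshot(name): name is "scene" or "top" or "wrist"; returns a dict with "image" (400x640x3 uint8, red, green, blue), "range_z" (400x640 float32, m along the optical axis (not along the pixel's ray), 0 where there is no reading), "fx", "fy", "cx", "cy" (pixels), "R" (3x3) and "t" (3): a world point X has camera coordinates R X + t; the wrist camera has in their place "mount" (4x4, takes a point from camera to tool coordinates, whose origin is the TCP and whose axes are the tool frame's). Camera axes: x right, y down, z forward; pixel columns grow to the right and rows downward; lengths in m; the calibration is good to about 2 mm. The wrist camera is an equidistant fisheye: a pixel r from the principal point sees the ray r / f radians off the axis. A picture is of the moment at which its call begins: read the wrist's pose just before it.
- job_done(): hands the job in, once; it reports no verdict.
The state is a dict: "t": time; "joint_pos": joint angles; "joint_velocities": joint speeds; "tau": joint torques, N m; "ee_pos": TCP position; "tool_rot": TCP orientation; "force": force on the tool from outside, world axes, zero at the start; "torque": the same for the moment, N m; "finger_gap": finger opening in m.
Only numpy, scipy, OpenCV 4.12 (cv2) and the standard library are available. Lean on these libraries where they do the work, as an engineer would, in place of code of your own. Each camera call takes 0.05 s, during which the arm holds its last target. There are 200 camera calls.

## Working session

There is one attempt and no reset: what is moved stays moved. The work goes in short steps, Python scripts to look and compute and a tool call to move; the robot and the scene stay as the last step left them, time stands still between calls to the robot, and variables do not carry over. Pictures are saved under pics/ and viewed, about 8 in all and at most 12, crops included, and the job is handed in when it is done.

Besides the shell and the picture viewer there is one more tool, called after "Emit:" by a JSON object that holds its "fn" and its "kwargs". carry_out: Moves the arm, as the interface text tells. Its arguments: {"type":"object","properties":{"moves":{"type":"string"},"squeeze":{"type":"number"}},"required":["moves"]}

```bash
mkdir -p pics; python3 - <<'E'
from workcell import *
import cv2,numpy as np
s=observe();print({k:np.round(v,3) for k,v in s.items()})
for n in("scene","top"):
    d=snapshot(n);np.savez(n+".npz",**d);cv2.imwrite(f"pics/{n}.png",d["image"][:,:,::-1])
    print(n,d["fx"],d["cx"],d["cy"],np.round(d["R"],3).tolist(),d["t"])
E
```

```text
{'t': np.float64(0.0), 'joint_pos': array([ 1.103,  0.3  ,  1.522, -0.   ,  1.321, -0.067]), 'joint_velocities': array([-0.   ,  0.001, -0.001,  0.002,  0.   ,  0.001]), 'tau': array([ 1.0000e-03, -5.3180e+01, -3.5274e+01,  7.1000e-02,  2.4000e-02,
       -0.0000e+00]), 'ee_pos': array([0.215, 0.506, 0.404]), 'tool_rot': array([-0.693,  0.693, -0.141,  0.141]), 'force': array([-0.389,  0.448,  0.056]), 'torque': array([ 0.031, -0.001, -0.004]), 'finger_gap': np.float64(0.094)}
scene 437.77996617666906 316.5869666842931 197.00519654947664 [[-0.071, 0.997, -0.012], [0.618, 0.035, -0.785], [-0.783, -0.063, -0.619]] [ 0.02291308 -0.22642168  2.10372819]
top 397.9580397514648 317.6813407573868 199.17235949404883 [[0.015, -1.0, 0.017], [-0.987, -0.018, -0.163], [0.163, -0.014, -0.987]] [-0.01798434  0.58000509  1.1530247 ]
```

View pics/scene.png

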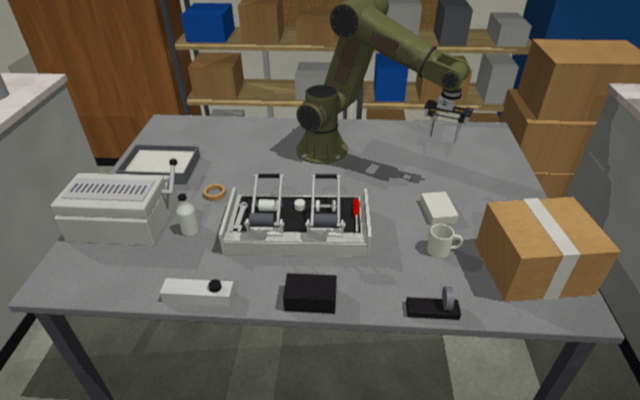

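View pics/top.png

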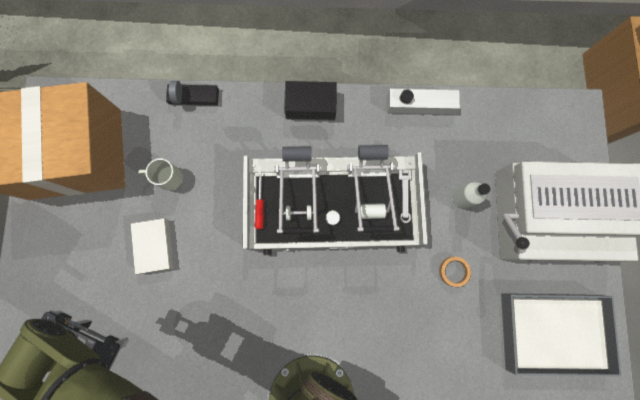

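The scene view faces the robot. The roller arm, with one wide roller at scene px (266,205) and top px (374,211), is on the robot's right. The wheel arm, at top px (298,212), is on its left. Next I'll zoom in and measure.

```bash
cat > h.py <<'E'
import numpy as np
def cloud(d):
    z=d["range_z"];v,u=np.indices(z.shape)
    P=np.stack([(u-d["cx"])/d["fx"]*z,(v-d["cy"])/d["fy"]*z,z],-1)
    W=(P-d["t"])@d["R"]; W[z<=0]=np.nan
    return W
def proj(d,X):
    c=d["R"]@np.asarray(X)+d["t"];return d["fx"]*c[0]/c[2]+d["cx"],d["fy"]*c[1]/c[2]+d["cy"]
E
python3 - <<'E'
from h import *
import cv2
t=dict(np.load("top.npz"));s=dict(np.load("scene.npz"))
a=cv2.resize(t["image"][140:260,240:440],None,fx=4,fy=4,interpolation=2)
cv2.imwrite("pics/topz.png",a[:,:,::-1])
for n,d in(("top",t),("scene",s)):
    W=cloud(d);print(n)
    m=(W[...,2]>.165)&(W[...,2]<.25)&(W[...,0]>.25)&(W[...,0]<.8)&(abs(W[...,1])<.35)
    k,l,st,c=cv2.connectedComponentsWithStats(m.astype('uint8'))
    for i in range(1,k):
        if st[i,4]>4:
            p=W[l==i];print(st[i],np.round(np.median(p,0),3),np.round(p.min(0),3),np.round(p.max(0),3))
E
```

```text
top
[359 145  30  15 413] [ 0.692 -0.157  0.178] [ 0.675 -0.198  0.166] [ 0.716 -0.117  0.185]
[282 146  29  16 401] [0.684 0.055 0.177] [0.666 0.016 0.165] [0.709 0.094 0.185]
[277 207  42  28 370] [0.476 0.044 0.189] [ 0.463 -0.008  0.165] [0.539 0.099 0.199]
[357 207  42  26 383] [ 0.484 -0.164  0.189] [ 0.472 -0.22   0.165] [ 0.543 -0.111  0.198]
scene
[254 174  30  16 183] [ 0.488 -0.164  0.184] [ 0.471 -0.219  0.165] [ 0.544 -0.112  0.195]
[311 174  30  16 189] [0.481 0.044 0.183] [ 0.455 -0.008  0.165] [0.534 0.099 0.194]
[249 213  25  10 191] [ 0.706 -0.157  0.175] [ 0.682 -0.198  0.165] [ 0.721 -0.117  0.182]
[313 214  24  10 214] [0.699 0.056 0.175] [0.675 0.015 0.165] [0.716 0.093 0.183]
```

View pics/topz.png

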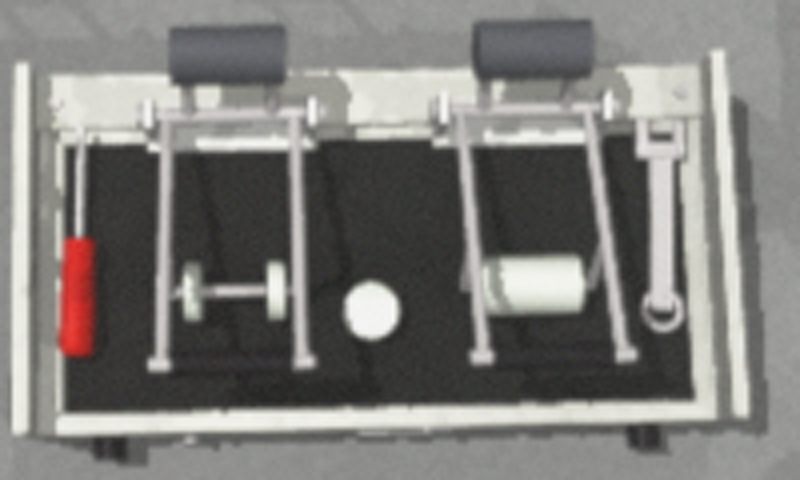

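The black-sleeved bar of the roller arm is in the zoom at about (553,355), which puts it at roughly (0.483,-0.164,0.184). That agrees with the 184 mm given. Next I'll work out the move in tool axes.

```bash
python3 - <<'E'
from workcell import *
import numpy as np
from scipy.spatial.transform import Rotation as R
s=observe();q=s["tool_rot"];r=R.from_quat(np.r_[q[1:],q[0]]);M=r.as_matrix();print(np.round(M,3))
for p in([.3,.25,.44],[.415,-.164,.44]): print(M.T@(np.array(p)-s["ee_pos"]))
# angle to bring tool z onto push dir (1,.037) / its opposite
for d in ([1,.037,0],[-1,-.037,0]):
    l=M.T@np.array(d);print(np.degrees(np.arctan2(l[0],l[2])))
E
```

```text
[[ 0.921 -0.     0.39 ]
 [-0.39  -0.001  0.921]
 [-0.    -1.    -0.001]]
[ 0.17867286 -0.03563913 -0.20278767]
[ 0.44608226 -0.03531177 -0.53911059]
64.91704807020443
-115.08295192979557
```

Emit:
{"fn": "carry_out", "kwargs": {"moves": "-1 0 -0.035 0 0; -1 0.03 -0.035 -0.03 5; -1 0.18 -0.035 -0.2 30; -1 0.18 -0.035 -0.2 30; -1 0.18 -0.035 -0.2 30; -1 0.18 -0.035 -0.2 30; -1 0.18 -0.035 -0.2 30; -1 0.18 -0.035 -0.2 30; -1 0.446 -0.035 -0.539 65; -1 0.446 -0.035 -0.539 65; -1 0.446 -0.035 -0.539 65; -1 0.446 -0.035 -0.539 65; -1 0.446 -0.035 -0.539 65; -1 0.446 -0.035 -0.539 65; -1 0.446 -0.035 -0.539 65; -1 0.446 -0.035 -0.539 65; -1 0.446 -0.035 -0.539 65; -1 0.446 -0.035 -0.539 65; -1 0.446 -0.035 -0.539 65; -1 0.446 -0.035 -0.539 65", "squeeze": 10}}

```text
t: 1.77
ee_pos: [0.4153, -0.1664, 0.4389]
tool_rot: [-0.508, 0.508, -0.492, 0.491]
force: [0.5, 0.4, -0.6]
finger_gap: 0.0005
```

Emit:
{"fn": "carry_out", "kwargs": {"moves": "-1 0 0.04 0 0; -1 0 0.081 0 0; -1 0 0.081 0 0; -1 0 0.081 0 0; -1 0 0.081 0 0"}}

```text
t: 2.18
ee_pos: [0.4154, -0.1634, 0.3608]
tool_rot: [0.509, -0.509, 0.49, -0.492]
force: [0.6, 0.4, 1.5]
finger_gap: 0.0004
```

```bash
python3 - <<'E'
from workcell import *
from h import *
import cv2
s=observe();print(s["ee_pos"],s["force"],s["joint_pos"])
d=snapshot("scene");W=cloud(d)
for z,c in((0,(255,0,0)),):
    pass
im=d["image"][100:260,180:400].copy();a=cv2.resize(im,None,fx=3,fy=3,interpolation=2)
w=snapshot("wrist")["image"]
b=cv2.resize(w,(660,412))
cv2.imwrite("pics/c1.png",a[:,:,::-1]);cv2.imwrite("pics/w1.png",b[:,:,::-1])
E
```

```text
[ 0.41535442 -0.16343682  0.36079524] [0.57097642 0.36682193 1.4971654 ] [-4.56979564e-01  1.12651367e-01  1.85447667e+00  6.63177636e-05
  1.17248578e+00 -4.93295871e-01]
```

View pics/w1.png

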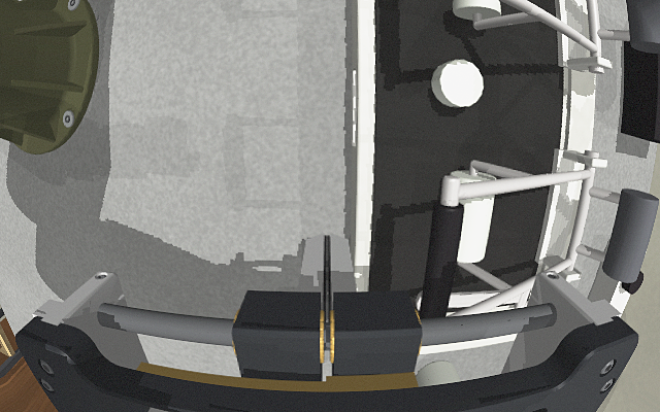

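View pics/c1.png

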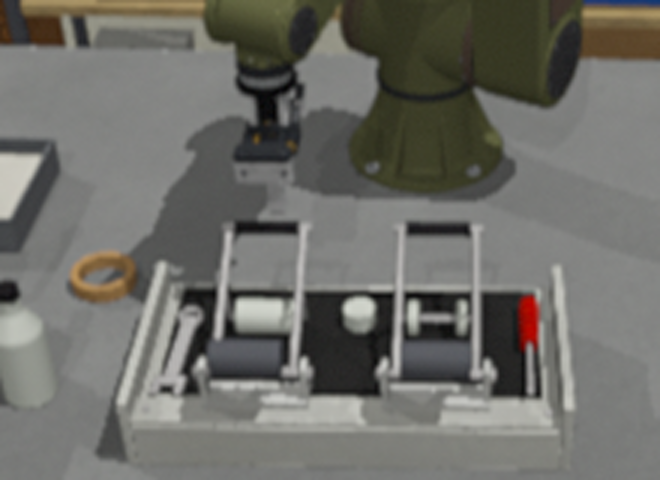

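The finger is in front of the roller arm's bar and roughly centred on it (scene crop: tip near (275,205), bar at (268,228)). Next I'll move in to contact.

Emit:
{"fn": "carry_out", "kwargs": {"moves": "-1 0 0 0.015 0; -1 0 0 0.03 0; -1 0 0 0.036 0; -1 0 0 0.042 0; -1 0 0 0.046 0; -1 0 -0.004 0.05 0; -1 0 -0.004 0.05 0"}}

```text
t: 2.87
ee_pos: [0.4651, -0.1621, 0.3633]
tool_rot: [-0.509, 0.509, -0.491, 0.491]
force: [-3.2, 0.6, -0.3]
finger_gap: 0.0003
```

Emit:
{"fn": "carry_out", "kwargs": {"moves": "-1 0 -0.007 0.003 0; -1 0 -0.014 0.006 0; -1 0 -0.023 0.01 0; -1 0 -0.032 0.015 0; -1 0 -0.04 0.021 0; -1 0 -0.048 0.027 0; -1 0 -0.056 0.034 0; -1 0 -0.063 0.041 0; -1 0 -0.07 0.048 0; -1 0 -0.076 0.055 0"}}

```text
t: 3.7
ee_pos: [0.5205, -0.1599, 0.4402]
tool_rot: [0.509, -0.508, 0.49, -0.491]
force: [-0.8, 0.8, -0.5]
finger_gap: 0.0005
```

Emit:
{"fn": "carry_out", "kwargs": {"moves": "-1 0 -0.006 0.008 0; -1 0 -0.012 0.016 0; -1 0 -0.017 0.024 0; -1 0 -0.022 0.033 0; -1 0 -0.027 0.042 0; -1 0 -0.031 0.051 0; -1 0 -0.035 0.06 0; -1 0 -0.035 0.06 0"}}

```text
t: 4.37
ee_pos: [0.5809, -0.1577, 0.475]
tool_rot: [0.509, -0.508, 0.49, -0.492]
force: [-0.5, -0.4, 0.2]
finger_gap: 0.0006
```

```bash
python3 - <<'E'
from workcell import *
from h import *
import cv2
s=observe();print(s["ee_pos"],s["force"])
im=snapshot("scene")["image"][80:260,180:400];cv2.imwrite("pics/c2.png",cv2.resize(im,None,fx=3,fy=3,interpolation=2)[:,:,::-1])
E
```

```text
[ 0.58093622 -0.15772297  0.47499812] [-0.48493613 -0.36984242  0.15050568]
```

View pics/c2.png

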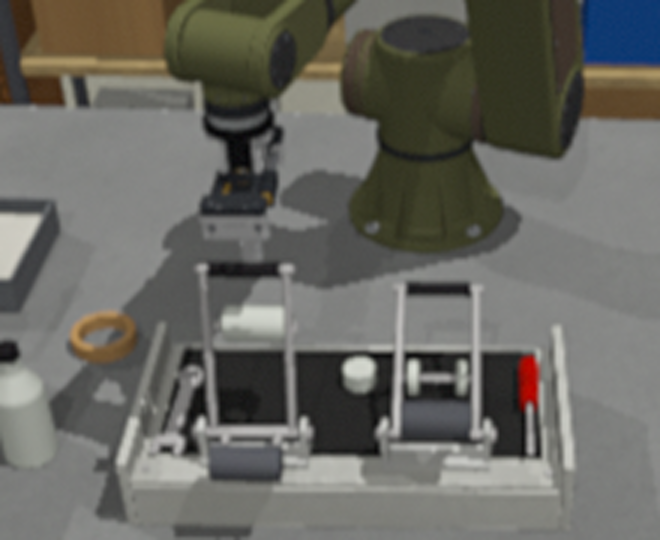

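The arm is up, near 0.85 rad by the finger's position, and the wheel arm is down. I'll hold the finger here as a backstop while the weight carries the arm to its stop.

Emit:
{"fn": "carry_out", "kwargs": {"moves": "-1 0 0 0 0; -1 0 0 0 0; -1 0 0 0 0; -1 0 0 0 0; -1 0 0 0 0; -1 0 0 0 0; -1 0 0 0 0; -1 0 0 0 0; -1 0 0 0 0; -1 0 0 0 0; -1 0 0 0 0; -1 0 0 0 0; -1 0 0 0 0; -1 0 0 0 0; -1 0 0 0 0; -1 0 0 0 0; -1 0 0 0 0; -1 0 0 0 0; -1 0 0 0 0; -1 0 0 0 0"}}

```text
t: 6.08
ee_pos: [0.5798, -0.158, 0.4737]
tool_rot: [0.509, -0.509, 0.491, -0.491]
force: [0.4, 0.2, 0.3]
finger_gap: 0.0007
```

Emit:
{"fn": "carry_out", "kwargs": {"moves": "-1 0 0 -0.03 0; -1 0 0 -0.06 0; -1 0 0 -0.09 0; -1 0 0 -0.12 0; -1 0 0 -0.15 0; -1 0 0 -0.18 0; -1 0 0 -0.2 0; -1 0 0 -0.2 0; -1 0 0 -0.2 0; -1 0 0 -0.2 0; -1 0 0 -0.2 0; -1 0 0 -0.2 0"}}

```text
t: 7.08
ee_pos: [0.3806, -0.1651, 0.4734]
tool_rot: [-0.509, 0.509, -0.491, 0.491]
force: [-0.4, -0.2, 0.2]
finger_gap: 0.0003
```

```bash
python3 - <<'E'
from workcell import *
from h import *
import cv2
s=observe();print(s["t"],s["ee_pos"],s["force"])
for n in("scene","top"):
    d=snapshot(n);W=cloud(d);o=cloud(dict(np.load(n+".npz")))
    m=(W[...,2]>.165)&(W[...,2]<.35)&(W[...,0]>.43)&(W[...,0]<.8)&(abs(W[...,1])<.3)
    k,l,st,c=cv2.connectedComponentsWithStats(m.astype('uint8'))
    for i in range(1,k):
        if st[i,4]>8:
            p=W[l==i];hi=p[p[:,2]>p[:,2].max()-.02];print(n,st[i],np.round(np.median(hi,0),3),np.round(p.max(0),3))
    a=d["image"]
    if n=="scene":b=cv2.resize(a[80:260,160:480],None,fx=2.4,fy=2.4,interpolation=2)
    else:cv2.imwrite("pics/e2.png",a[:,:,::-1])
cv2.imwrite("pics/e1.png",b[:,:,::-1])
E
```

```text
7.0833 [ 0.38062583 -0.16512337  0.47335803] [-0.42262999 -0.16049309  0.20371715]
scene [242 175  36  38 630] [ 0.673 -0.158  0.312] [ 0.683 -0.105  0.321]
scene [311 174  30  17 194] [0.478 0.044 0.186] [0.537 0.099 0.196]
scene [313 214  24  10 204] [0.698 0.056 0.174] [0.712 0.093 0.182]
top [ 356  143   50   46 1043] [ 0.666 -0.156  0.317] [ 0.676 -0.104  0.323]
top [282 146  29  16 398] [0.685 0.055 0.178] [0.709 0.094 0.186]
top [277 207  42  28 377] [0.473 0.044 0.191] [0.537 0.099 0.199]
```

View pics/e1.png

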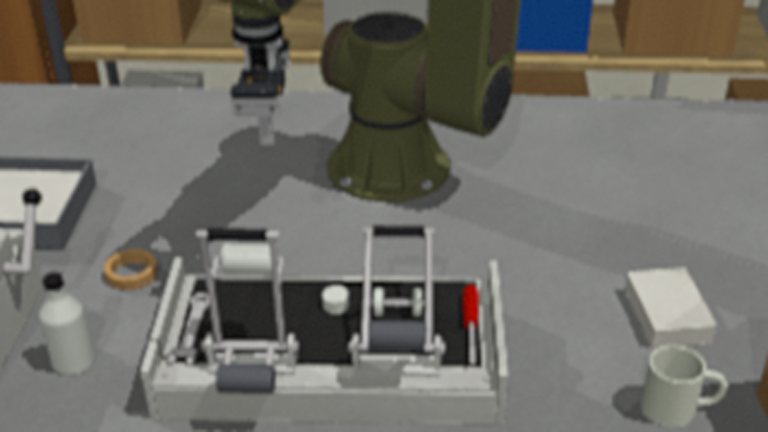

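View pics/e2.png

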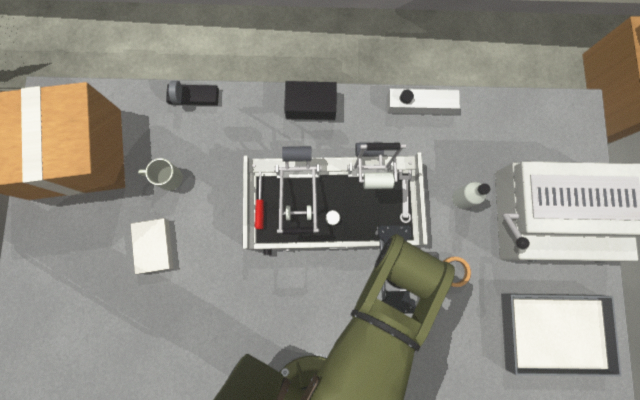

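The bar now stands at about (0.67,-0.157,0.31), directly above the hinge, which matches the 1.2 rad stop. The wheel arm and the loose things are where they were, and the gripper is clear. I'm handing in.

```bash
python3 -c "
from workcell import *
print(job_done())"
```

```text
the job is handed in; nothing more can be done
None
```

The roller arm is raised and standing by itself at its stop. I pushed its handle bar up its arc with closed fingers to about 0.85 rad. I then held the finger there for 1.7 s while the weight carried the arm over, backed off 0.2 m and handed in after about 7 s of robot time.

- **Roller arm:** both cameras put its bar at about (0.67, -0.157, 0.31) m, directly above the hinge, which matches the 1.2 rad stop. I measured this once after backing off, so its speed was not checked separately.
- **Wheel arm:** its bar still measures about 0.186 m high, which means it is down.
- **Loose things:** all looked unmoved in the final pictures by eye; I did not measure each one. The robot arm partly hid the tape roll in the top view.
- **Forces:** the push read about 3 to 4 N at contact, and the wrist force was back to its no-load level (within about 0.5 N) after backing off.

No check failed or disagreed. The hand-in gives no verdict.

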